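# Set the charging corner in order

### The job

Set the charging corner in order for the next shift: seat the battery pack on the charger, inside its raised rim and lined up with it, and stand the oil can upright midway between the charger and the drill-bit block, in line with their centres. Lay the large flat case straight behind the oil can (on the side away from the robot), its long side parallel to the line from charger to bit block and about 4 cm of clear bench between can and case, then put the small case centred and lined up on top of the large one. Leave the jar and the tape measure where they are.

Things in the scene. Friction and masses are not known exactly. Their poses are not given: they have to be found in the camera images.
- charger: battery charger, fixed: black box 148 x 100 mm (x by y), flat grey deck 36 mm above the bench, raised rim to 42 mm around it; deck inside the rim 128 x 82 mm. Origin: centre of its underside. x: along its length, away from the robot (behind); y: left. The bit block's centre lies 260 mm away along the charger's +y or -y: the row runs along this y axis.
- bit_block: wooden drill-bit block, fixed: 70 x 100 x 40 mm (x by y by z) with ten drill bits standing in it, up to 75 mm above the bench. Origin: centre of its underside. Axes parallel to the charger's. It stands in the row to the left or to the right of the charger.
- battery: loose battery pack, black with a slightly narrower grey top: base 110 x 64 mm (x by y) and 34 mm high, above it a part 100 x 58 mm up to 50 mm. Origin: centre of its underside; x axis along its length. 0.3 to 0.6 kg. It may sit on the charger either way round.
- oil_can: loose oil can standing upright: round steel body of 56 mm diameter, straight up to 55 mm, then a cone to a thin brass spout of 7 mm diameter whose tip is 102 mm high. Origin: centre of its underside; z axis up through the spout. About 0.2 kg.
- large_case: large flat case, black with two yellow latches on one long side: 62 x 120 x 34 mm (x by y by z), flat top. Origin: centre of its underside; y axis along its length. 0.25 to 0.5 kg. May lie either way round.
- small_case: small flat case, the same make as the large one: 44 x 80 x 26 mm (x by y by z). Origin: centre of its underside; y axis along its length. 0.1 to 0.2 kg. May lie either way round.
- jar: bystander: loose amber glass jar with a dark lid, 54 mm diameter, 75 mm high, behind the work. Origin: centre of its underside. To be left alone.
- tape_measure: bystander: loose yellow tape measure standing on edge, 34 x 62 x 60 mm, behind the work. Origin: centre of its underside. To be left alone.
Mind the look-alikes: they are no part of the job. What is shaped like the large_case but turquoise is not meant.

How it is judged:
By the outcome, as a careful person would: the job done as asked, in the order asked, and still so for the second after the job is handed in, with the robot touching nothing.
It also fails if it takes over 115 s, if anything falls off the work surface, if the arm or the gripper's body presses on something with over 40 N, if the wrist force passes 120 N, or if a joint passes its speed limit or range.

### The arm

A 7-joint arm with a two-finger parallel gripper is mounted at the origin on the work surface. World frame = base frame: x ahead of the robot, y to its left, z up, the work surface at z = 0. Lengths are in m, angles in rad, forces in N, time in s.
With the tool pointing down it reaches from about 0.425 to 0.925 m from the base axis. Payload 6.8 kg.
Tool frame: the origin (TCP) lies on the centre line of the jaws, within the pads' length; the fingertips stand 25 mm ahead of it and the grasp point (between the pads) lies 6 mm ahead of it; z points along the fingers, y is the line along which they close (so a half turn about z gives the same grasp; the last joint's range is limited). The gripper opens to 85 mm and grips with 20 to 120 N. Pads are 22 mm wide; open, the fingers measure 114 mm over their backs; the gripper's body (76 mm by 85 mm) begins 54 mm behind the grasp point. The pads swing forward as they close: fully open they stand 13 mm farther back than shut.
Start: joints at [1.06, 0.477, 0.022, 1.555, -0.011, 1.109, -0.083], TCP at [0.265, -0.621, 0.256] pointing down, gripper open.
Joint ranges: [-2.96, 2.96], [-0.34, 2.1], [-1.41, 1.46], [0.24, 2.44], [-1.37, 4.51], [0.17, 1.92], [-2.96, 2.96]. Speed limits (rad/s): [2.39, 2.39, 3.14, 3.14, 3.14, 3.14, 3.14].

### API

Orientations are given as a rotation vector (axis times angle).
In Python, from bench import status, imaging, workorder gives the robot as it stands.
- The arm moves only by the tool send_rows, never from a script. Its argument "steps" is a list of rows, each an object of numbers: "dx", "dy", "dz": the shift along the tool's x, y, z in cm; "yaw": the turn about the tool's z in degrees; "gripper": the opening, from 0 (shut) to 1 (fully open). A call has 1 to 5 rows; each row is the pose to reach, as a shift and turn from the pose commanded when the call began, along the tool's axes at that moment; what a row does not reach only later rows make up. A row lasts 1/8 s, in which the tool goes at most 62.5 mm and 10.7 degrees, less where a joint would pass 70% of its speed; a pose out of reach is approached as far as the arm can. A call with a gripper value outside its range is refused whole. The fingers move at their own pace and stop on an object; "force" is the grip in N (left out, the last holds). Time passes only in rows, so rows that repeat a pose let the fingers close. It gives the time, the measured TCP pose, the force, the opening and the grip force at its end, in the units of the state.
- status.get_obs(): the state, without advancing time (a new reading comes with each control period).
- imaging.grab_frame(name): name is "side" or "top" or "wrist"; returns a dict with "color" (480x640x3 uint8, red, green, blue), "depth" (480x640 float32, m along the optical axis (not along the pixel's ray), 0 where there is no reading), "K" (3x3 intrinsics, pixels), "R" (3x3) and "t" (3): a world point X has camera coordinates R X + t. Camera axes: x right, y down, z forward; pixel columns grow to the right and rows downward; lengths in m; the calibration is good to about 2 mm. A picture is of the moment at which its call begins.
- workorder.hand_in(): hands the job in; it is judged then, once.
The state is a dict: "clock": time; "joints": joint angles; "qvel": joint speeds; "tau": joint torques, N m; "tcp_pos": TCP position; "orientation": TCP orientation; "contact_force": force on the tool from outside, world axes, zero at the start; "moment": the same for the moment, N m; "grip_width": finger opening in m; "gripper_force": force on a finger pad.
Only numpy, scipy, OpenCV 4.12 (cv2) and the standard library are available. Lean on these libraries where they do the work, as an engineer would, in place of code of your own. Each camera call takes 0.05 s, during which the arm holds its last target. There are 200 camera calls.

## Working session

There is one attempt and no reset: what is moved stays moved. The work goes in short steps, Python scripts to look and compute and a tool call to move; the robot and the scene stay as the last step left them, time stands still between calls to the robot, and variables do not carry over. Pictures are saved under pics/ and viewed, at most 14 in all, crops included, and the job is handed in when it is done.

Besides the shell and the picture viewer there is one more tool, called after "Request:" as name([rows], argument=value, ...), one row to a line, values as JSON. send_rows: Moves the arm, as the interface text tells. Its arguments: {"type":"object","properties":{"steps":{"type":"array"},"force":{"type":"number"}},"required":["steps"]}

```bash
ls; mkdir -p pics
cat > h.py <<'E'
import numpy as np, cv2
from bench import status, imaging, workorder
def save(f,n): cv2.imwrite('pics/'+n,f['color'][:,:,::-1])
def cast(f,uv,z):
    uv=np.atleast_2d(np.array(uv,float)); K,R,t=f['K'],f['R'],np.ravel(f['t'])
    c=-R.T@t; d=(R.T@np.linalg.inv(K)@np.c_[uv,np.ones(len(uv))].T).T
    return c+d*((z-c[2])/d[:,2])[:,None]
def cloud(f):
    v,u=np.mgrid[0:480,0:640]; d=f['depth'].astype(float); K=f['K']
    P=np.stack([(u-K[0,2])/K[0,0]*d,(v-K[1,2])/K[1,1]*d,d],-1)-np.ravel(f['t'])
    P=P@f['R']; P[d==0]=np.nan; return P
E
python3 - <<'E'
from h import *
for n in('top','side'):
    f=imaging.grab_frame(n); save(f,n+'0.png'); print(n,-f['R'].T@np.ravel(f['t']),f['R'][2],f['K'][0,0])
o=status.get_obs(); print({k:np.round(v,3) for k,v in o.items()})
E
```

```text
pics
top [0.36144612 0.06912053 1.12111518] [ 0.14795312  0.01853895 -0.9888206 ] 449.0110754076255
side [0.50009872 0.82187746 0.67389943] [ 0.04107435 -0.74605851 -0.66461236] 451.4081330923147
{'clock': np.float64(0.1), 'joints': array([ 1.06 ,  0.478,  0.022,  1.556, -0.011,  1.109, -0.083]), 'qvel': array([ 0.   , -0.003, -0.   , -0.003, -0.   ,  0.001,  0.001]), 'tau': array([ 5.0000e-03, -5.9776e+01,  1.6140e+00, -2.8195e+01,  1.3000e-02,
        5.0000e-03,  0.0000e+00]), 'tcp_pos': array([ 0.264, -0.621,  0.255]), 'orientation': array([-3.077e+00, -6.280e-01,  1.000e-03]), 'contact_force': array([-0.088,  0.394,  0.362]), 'moment': array([-0.015,  0.033, -0.022]), 'gripper_force': np.float64(0.0), 'grip_width': np.float64(0.085)}
```

View pics/top0.png

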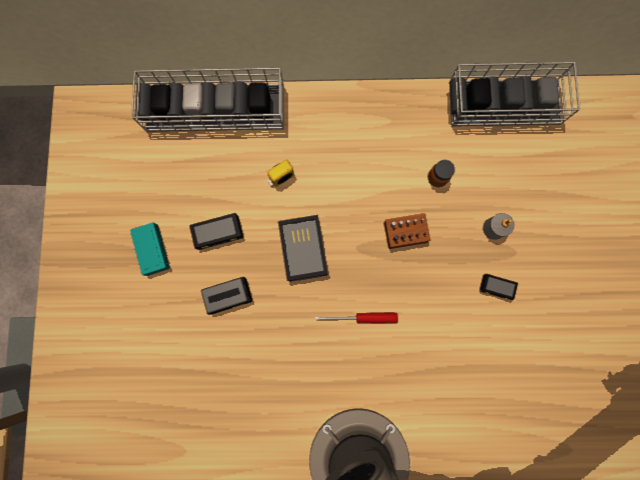

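View pics/side0.png

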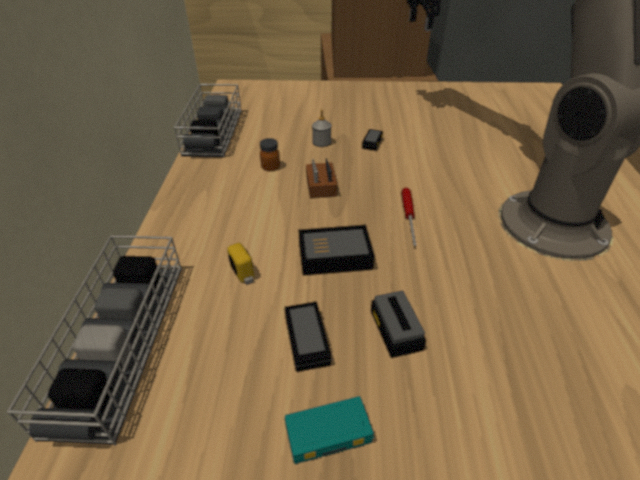

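The top view shows the charger at (302,248), bit block (407,231), oil can (498,227), small case (498,287), large black case (216,231), battery (227,296), turquoise look-alike (150,249), tape (280,173), jar (441,174) and a screwdriver (357,318). The side view agrees: the object at (397,322) is the taller one with a grey top (battery), and the one at (307,335) is the flat black case.

```bash
cat >> h.py <<'E'
def boxes(f,seeds,zmin=0.012):
    "footprint rectangle from depth points near each seed (world xy, radius)"
    P=cloud(f).reshape(-1,3); out={}
    for n,(x,y,r) in seeds.items():
        m=(np.hypot(P[:,0]-x,P[:,1]-y)<r)&(P[:,2]>zmin); Q=P[m]
        ztop=np.percentile(Q[:,2],90) if len(Q) else 0
        T=Q[Q[:,2]>ztop-0.008]
        (c,s,a)=cv2.minAreaRect((T[:,:2]*1000).astype(np.float32)); out[n]=(len(T),np.round(ztop,4),np.round(c,1),np.round(s,1),round(a,1))
    return out
E
python3 - <<'E'
from h import *
f=imaging.grab_frame('top')
px=dict(charger=(302,248,.1),block=(407,231,.075),can=(498,227,.06),small=(498,287,.06),large=(216,231,.085),battery=(227,296,.08),tape=(280,173,.05),jar=(441,174,.05))
s={}
for n,(u,v,r) in px.items():
    p=cast(f,(u,v),.035)[0]; s[n]=(p[0],p[1],r)
for k,v in boxes(f,s).items(): print(k,*v)
P=cloud(f); print('bench z',np.nanmedian(P[340:380,100:300,2]),np.nanstd(P[340:380,100:300,2]))
E
```

```text
charger 2102 0.042 [503.3 131.1] [149.  100.2] 8.7
block 531 0.0475 [ 541.5 -124.4] [68.9 98.4] 8.2
can 166 0.0712 [ 550.4 -348.6] [36.4 35.7] 21.0
small 616 0.0274 [ 403.5 -344.5] [81.7 44.8] 73.0
large 1185 0.0363 [548.7 346.9] [ 62.9 119.6] 14.2
battery 1011 0.0518 [389.3 317.7] [57.9 99.4] 16.8
tape 307 0.0608 [692.7 184.8] [35.1 59.8] 32.4
jar 316 0.0758 [ 682.7 -213.8] [45.3 48.6] 3.0
bench z -0.0008005309929097466 0.00208886936511692
```

```bash
cat > loc.py <<'E'
from h import *
s=dict(charger=(.503,.131,.1),block=(.542,-.125,.075),can=(.550,-.349,.06),small=(.403,-.344,.06),large=(.549,.347,.085),battery=(.389,.318,.08))
for n in('top','side'):
    f=imaging.grab_frame(n)
    for k,v in boxes(f,s).items(): print(n,k,*v)
    P=cloud(f).reshape(-1,3); Q=P[(np.hypot(P[:,0]-.55,P[:,1]+.349)<.06)&(P[:,2]>.015)]
    for lo,hi in((.015,.055),(.057,.07),(.07,.11)):
        T=Q[(Q[:,2]>lo)&(Q[:,2]<hi)]; print(n,'can',lo,len(T),T.mean(0).round(4),T.min(0).round(4),T.max(0).round(4))
E
python3 loc.py
```

```text
top charger 2002 0.0423 [503.2 131. ] [148.6 100. ] 8.7
top block 599 0.0471 [ 542.1 -125.6] [69.3 98.1] 8.6
top can 165 0.0712 [ 551.8 -348.4] [36.8 36.9] 5.8
top small 616 0.0273 [ 403.  -344.3] [80.7 45.2] 73.2
top large 1187 0.0363 [549.  346.6] [ 63.3 120.2] 15.0
top battery 1013 0.0518 [388.8 318.2] [ 57.8 100.3] 16.5
top can 0.015 196 [ 0.5439 -0.3347  0.0405] [ 0.5222 -0.3767  0.0154] [ 0.5777 -0.3203  0.055 ]
top can 0.057 255 [ 0.5488 -0.3451  0.0624] [ 0.5256 -0.3739  0.057 ] [ 0.5742 -0.322   0.0699]
top can 0.07 64 [ 0.5489 -0.3465  0.0804] [ 0.5379 -0.3574  0.07  ] [ 0.5595 -0.3368  0.1024]
side charger 2465 0.0424 [501.9 129.8] [148.1 103.7] 8.9
side block 135 0.0615 [ 540.3 -124.8] [43.8 80.3] 6.7
side can 90 0.0732 [ 550.6 -343.8] [31.5 26.9] 5.1
side small 243 0.0281 [ 403.  -344.9] [86.6 44.9] 73.5
side large 2082 0.0357 [547.2 346.2] [ 62.5 121. ] 14.6
side battery 1574 0.0514 [388.1 317.9] [ 58.1 100. ] 17.0
side can 0.015 237 [ 0.5489 -0.3289  0.0352] [ 0.5233 -0.3487  0.0152] [ 0.5778 -0.317   0.055 ]
side can 0.057 112 [ 0.5482 -0.3378  0.0627] [ 0.5238 -0.3616  0.0571] [ 0.5752 -0.3224  0.0698]
side can 0.07 60 [ 0.5502 -0.3469  0.0812] [ 0.5382 -0.3581  0.07  ] [ 0.5635 -0.3372  0.1045]
```

```bash
cat >> h.py <<'E'
def wrap(a): return (a+180)%360-180
def now():
    o=status.get_obs(); R=cv2.Rodrigues(np.array(o['orientation'],float))[0]
    return np.array(o['tcp_pos']),np.degrees(np.arctan2(R[1,0],R[0,0])),R,o
def route(*wps):
    "shifts (cm, tool axes) and yaw (deg) of successive calls through (x,y,z,theta of tool x)"
    p,th,R,o=now(); print('at',p.round(4),round(th,1),'tilt',np.degrees(np.arccos(-R[2,2])).round(2),'t',round(float(o['clock']),2))
    for x,y,z,t in wps:
        d=np.array([x,y,z])-p; c,s=np.cos(np.radians(th)),np.sin(np.radians(th))
        v=np.array([c*d[0]+s*d[1],s*d[0]-c*d[1],-d[2]])*100; yaw=-wrap(t-th)
        print('dx %.2f dy %.2f dz %.2f yaw %.1f  rows>=%.1f'%(*v,yaw,max(np.linalg.norm(d)/.0625,abs(yaw)/10.7)))
        p=np.array([x,y,z]); th=t
E
python3 - <<'E'
from h import *
route((.40,-.38,.25,50),(.50,-.11,.25,75),(.50,.17,.25,95),(.3885,.318,.20,106.8),(.3885,.318,.07,106.8),(.3885,.318,.034,106.8))
E
```

```text
at [ 0.2645 -0.6208  0.2559] 23.1 tilt 0.05 t 0.25
dx 21.90 dy -16.84 dz 0.59 yaw -26.9  rows>=4.4
dx 27.11 dy -9.69 dz -0.00 yaw -25.0  rows>=4.6
dx 27.05 dy -7.25 dz -0.00 yaw -20.0  rows>=4.5
dx 15.72 dy -9.82 dz 5.00 yaw -11.8  rows>=3.1
dx 0.00 dy 0.00 dz 13.00 yaw -0.0  rows>=2.1
dx 0.00 dy 0.00 dz 3.60 yaw -0.0  rows>=0.6
```

Request:
send_rows([
  {"dx":21.9,"dy":-16.8,"dz":0.6,"yaw":-27,"gripper":1},
  {"dx":21.9,"dy":-16.8,"dz":0.6,"yaw":-27},
  {"dx":21.9,"dy":-16.8,"dz":0.6,"yaw":-27},
  {"dx":21.9,"dy":-16.8,"dz":0.6,"yaw":-27},
  {"dx":21.9,"dy":-16.8,"dz":0.6,"yaw":-27},
])

```text
validation failed for argument at $.st...
```

Request:
send_rows([
  {"dx":27.1,"dy":-9.7,"dz":0,"yaw":-25},
  {"dx":27.1,"dy":-9.7,"dz":0,"yaw":-25},
  {"dx":27.1,"dy":-9.7,"dz":0,"yaw":-25},
  {"dx":27.1,"dy":-9.7,"dz":0,"yaw":-25},
  {"dx":27.1,"dy":-9.7,"dz":0,"yaw":-25},
])

```text
validation failed for argument at $.st...
```

Request:
send_rows([
  {"dx":27,"dy":-7.2,"dz":0,"yaw":-20},
  {"dx":27,"dy":-7.2,"dz":0,"yaw":-20},
  {"dx":27,"dy":-7.2,"dz":0,"yaw":-20},
  {"dx":27,"dy":-7.2,"dz":0,"yaw":-20},
  {"dx":27,"dy":-7.2,"dz":0,"yaw":-20},
])

```text
validation failed for argument at $.st...
```

Request:
send_rows([
  {"dx":15.7,"dy":-9.8,"dz":5,"yaw":-11.8},
  {"dx":15.7,"dy":-9.8,"dz":5,"yaw":-11.8},
  {"dx":15.7,"dy":-9.8,"dz":5,"yaw":-11.8},
  {"dx":15.7,"dy":-9.8,"dz":5,"yaw":-11.8},
  {"dx":15.7,"dy":-9.8,"dz":5,"yaw":-11.8},
])

```text
validation failed for argument at $.st...
```

Request:
send_rows([
  {"dx":21.9,"dy":-16.8,"dz":0.6,"yaw":-27.0,"gripper":1.0},
  {"dx":21.9,"dy":-16.8,"dz":0.6,"yaw":-27.0,"gripper":1.0},
  {"dx":21.9,"dy":-16.8,"dz":0.6,"yaw":-27.0,"gripper":1.0},
  {"dx":21.9,"dy":-16.8,"dz":0.6,"yaw":-27.0,"gripper":1.0},
  {"dx":21.9,"dy":-16.8,"dz":0.6,"yaw":-27.0,"gripper":1.0},
])

```text
clock: 0.88
tcp_pos: [0.4024, -0.3766, 0.2504]
orientation: [-2.842, -1.337, -0.002]
contact_force: [-0.8, -1.4, 0.2]
grip_width: 0.0857
gripper_force: 0.0
```

All keys are required. I'll continue.

Request:
send_rows([
  {"dx":27.1,"dy":-9.7,"dz":0,"yaw":-25,"gripper":1},
  {"dx":27.1,"dy":-9.7,"dz":0,"yaw":-25,"gripper":1},
  {"dx":27.1,"dy":-9.7,"dz":0,"yaw":-25,"gripper":1},
  {"dx":27.1,"dy":-9.7,"dz":0,"yaw":-25,"gripper":1},
  {"dx":27.1,"dy":-9.7,"dz":0,"yaw":-25,"gripper":1},
])

```text
clock: 1.5
tcp_pos: [0.5005, -0.1071, 0.2506]
orientation: [2.488, 1.918, 0.002]
contact_force: [0.1, -0.2, 0.2]
grip_width: 0.0855
gripper_force: 0.0
```

Request:
send_rows([
  {"dx":27,"dy":-7.2,"dz":0,"yaw":-20,"gripper":1},
  {"dx":27,"dy":-7.2,"dz":0,"yaw":-20,"gripper":1},
  {"dx":27,"dy":-7.2,"dz":0,"yaw":-20,"gripper":1},
  {"dx":27,"dy":-7.2,"dz":0,"yaw":-20,"gripper":1},
  {"dx":27,"dy":-7.2,"dz":0,"yaw":-20,"gripper":1},
])

```text
clock: 2.12
tcp_pos: [0.4989, 0.1731, 0.2507]
orientation: [-2.115, -2.322, -0.002]
contact_force: [-0.1, -1.6, -0.4]
grip_width: 0.0853
gripper_force: 0.0
```

Request:
send_rows([
  {"dx":15.7,"dy":-9.8,"dz":5,"yaw":-11.8,"gripper":1},
  {"dx":15.7,"dy":-9.8,"dz":5,"yaw":-11.8,"gripper":1},
  {"dx":15.7,"dy":-9.8,"dz":5,"yaw":-11.8,"gripper":1},
  {"dx":15.7,"dy":-9.8,"dz":5,"yaw":-11.8,"gripper":1},
  {"dx":15.7,"dy":-9.8,"dz":5,"yaw":-11.8,"gripper":1},
])

```text
clock: 2.75
tcp_pos: [0.3882, 0.3165, 0.2002]
orientation: [1.87, 2.524, -0.001]
contact_force: [0.4, -0.8, -0.2]
grip_width: 0.0856
gripper_force: 0.0
```

Run:
```python
from h import *
f=imaging.grab_frame('wrist'); save(f,'w1.png'); print(boxes(f,dict(b=(.3885,.318,.08))),np.nanmedian(f['depth']))
route((.3885,.318,.07,106.8),(.3885,.318,.034,106.8))
```

```text
{'b': (21194, np.float64(0.263), array([384.5, 327.5]), array([123. ,  19.9]), 16.7)} 0.3026065
at [0.3891 0.3158 0.2004] 106.8 tilt 0.04 t 2.8
dx 0.23 dy 0.01 dz 13.04 yaw 0.0  rows>=2.1
dx 0.00 dy 0.00 dz 3.60 yaw -0.0  rows>=0.6
```

Request:
send_rows([
  {"dx":0.2,"dy":0,"dz":6,"yaw":0,"gripper":1},
  {"dx":0.2,"dy":0,"dz":11,"yaw":0,"gripper":1},
  {"dx":0.2,"dy":0,"dz":14,"yaw":0,"gripper":1},
  {"dx":0.2,"dy":0,"dz":16.6,"yaw":0,"gripper":1},
  {"dx":0.2,"dy":0,"dz":16.6,"yaw":0,"gripper":1},
])

```text
clock: 3.42
tcp_pos: [0.3882, 0.3163, 0.033]
orientation: [1.875, 2.521, -0.005]
contact_force: [0.2, -0.1, 0.6]
grip_width: 0.0853
gripper_force: 0.0
```

Request:
send_rows([
  {"dx":0,"dy":0,"dz":0,"yaw":0,"gripper":0.6},
  {"dx":0,"dy":0,"dz":0,"yaw":0,"gripper":0.6},
  {"dx":0,"dy":0,"dz":0,"yaw":0,"gripper":0.6},
  {"dx":0,"dy":0,"dz":0,"yaw":0,"gripper":0.6},
  {"dx":0,"dy":0,"dz":0,"yaw":0,"gripper":0.6},
], force=50)

```text
clock: 4.05
tcp_pos: [0.3885, 0.3185, 0.0357]
orientation: [1.872, 2.521, 0.002]
contact_force: [-1.0, -2.2, 7.0]
grip_width: 0.0627
gripper_force: 56.2
```

Run:
```python
from h import *
p,th,R,o=now(); print(p,th,o['grip_width'],o['gripper_force'],o['contact_force'])
f=imaging.grab_frame('side'); cv2.imwrite('pics/s2.png',cv2.resize(f['color'][230:400,300:520,::-1],None,fx=3,fy=3))
```

```text
[0.38854176 0.31854332 0.03573126] 106.81879964552829 0.06266344775228037 56.23252987861633 [-1.02732089 -2.23694565  6.95548605]
```

View pics/s2.png

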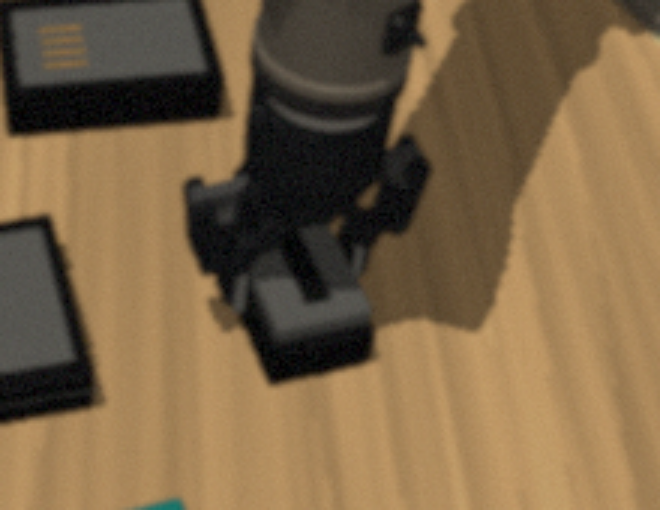

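The crop shows the battery at about (310,280), squarely between the pads with the charger behind it at upper left. The opening reads 63 mm with 56 N on the pads, so the grip is good.

Request:
send_rows([
  {"dx":0,"dy":0,"dz":-2,"yaw":0,"gripper":0.6},
  {"dx":0,"dy":0,"dz":-5,"yaw":0,"gripper":0.6},
  {"dx":0,"dy":0,"dz":-9,"yaw":0,"gripper":0.6},
  {"dx":0,"dy":0,"dz":-12,"yaw":0,"gripper":0.6},
  {"dx":0,"dy":0,"dz":-12,"yaw":0,"gripper":0.6},
])

```text
clock: 4.72
tcp_pos: [0.3888, 0.3192, 0.1563]
orientation: [1.871, 2.521, 0.007]
contact_force: [-0.8, -0.9, -6.0]
grip_width: 0.0628
gripper_force: 59.0
```

Run:
```python
from h import *
o=status.get_obs();print(o['grip_width'],o['gripper_force'],o['contact_force'])
route((.45,.22,.155,147),(.5026,.1305,.155,188.7))
```

```text
0.06276379013628315 59.006600975990295 [-0.82987232 -0.85960683 -6.04127755]
at [0.3888 0.3192 0.1563] 106.8 tilt 0.29 t 4.72
dx -11.27 dy 2.99 dz 0.13 yaw -40.2  rows>=3.8
dx -9.29 dy -4.64 dz -0.00 yaw -41.7  rows>=3.9
```

Request:
send_rows([
  {"dx":-2.5,"dy":0.7,"dz":0,"yaw":-9,"gripper":0.6},
  {"dx":-5,"dy":1.4,"dz":0,"yaw":-18,"gripper":0.6},
  {"dx":-8,"dy":2.2,"dz":0,"yaw":-27,"gripper":0.6},
  {"dx":-11.3,"dy":3,"dz":0,"yaw":-36,"gripper":0.6},
  {"dx":-11.3,"dy":3,"dz":0,"yaw":-40.2,"gripper":0.6},
])

```text
clock: 5.35
tcp_pos: [0.4498, 0.2149, 0.1521]
orientation: [-0.893, -3.01, 0.006]
contact_force: [0.5, 1.2, -4.2]
grip_width: 0.0631
gripper_force: 58.9
```

Request:
send_rows([
  {"dx":-2.5,"dy":-1.2,"dz":0,"yaw":-9,"gripper":0.6},
  {"dx":-5,"dy":-2.4,"dz":0,"yaw":-18,"gripper":0.6},
  {"dx":-8,"dy":-4,"dz":0,"yaw":-27,"gripper":0.6},
  {"dx":-9.3,"dy":-4.6,"dz":0,"yaw":-36,"gripper":0.6},
  {"dx":-9.3,"dy":-4.6,"dz":0,"yaw":-41.7,"gripper":0.6},
])

```text
clock: 5.98
tcp_pos: [0.502, 0.1275, 0.1521]
orientation: [0.241, -3.13, 0.001]
contact_force: [0.5, 0.1, -5.4]
grip_width: 0.0625
gripper_force: 58.9
```

Run:
```python
from h import *
o=status.get_obs();print(o['grip_width'],o['gripper_force'],o['contact_force'])
route((.5026,.1305,.078,188.7))
for n in('top','side'):
    P=cloud(imaging.grab_frame(n)).reshape(-1,3)
    # battery top visible parts at ~ .12+.05
    m=(np.hypot(P[:,0]-.5026,P[:,1]-.1305)<.075)&(P[:,2]>.115)&(P[:,2]<.175); print(n,m.sum(),P[m].min(0),P[m].max(0))
    Q=P[m&(P[:,2]>.160)]
    if len(Q)>20: print(cv2.minAreaRect((Q[:,:2]*1000).astype(np.float32)))
```

```text
0.06251727027209142 58.92463982105255 [ 0.45116236  0.13395011 -5.39945631]
at [0.502  0.1275 0.1521] -171.2 tilt 0.16 t 5.97
dx -0.11 dy 0.29 dz 7.41 yaw 0.1  rows>=1.2
top 162 [0.44726853 0.11219206 0.11608516] [0.4801441  0.15747071 0.16911396]
((461.1395263671875, 144.47605895996094), (35.48444366455078, 16.758262634277344), 51.43697738647461)
side 1780 [0.44565629 0.09344571 0.11678908] [0.56214559 0.17581806 0.17400981]
((503.8561096191406, 133.90748596191406), (100.09620666503906, 84.65145874023438), 8.593560218811035)
```

Run:
```python
from h import *
for i in range(3):
    route((.5026,.1305,.078,188.7)); f=imaging.grab_frame('side')
P=cloud(f).reshape(-1,3)
m=(np.hypot(P[:,0]-.5026,P[:,1]-.1305)<.08)&(P[:,2]>.10)&(P[:,2]<.17)
a=np.radians(8.7); D=P[m]-[.5026,.1305,0]; x=D[:,0]*np.cos(a)+D[:,1]*np.sin(a); y=-D[:,0]*np.sin(a)+D[:,1]*np.cos(a)
for lo,hi in((.115,.145),(.145,.17)):
    k=(D[:,2]>lo)&(D[:,2]<hi); print(lo,k.sum(),np.percentile(x[k],[1,50,99]),np.percentile(y[k],[1,50,99]))
```

```text
at [0.5013 0.1289 0.1525] -171.2 tilt 0.16 t 6.08
dx -0.15 dy 0.14 dz 7.45 yaw 0.1  rows>=1.2
at [0.5013 0.1294 0.1528] -171.3 tilt 0.14 t 6.12
dx -0.14 dy 0.09 dz 7.48 yaw -0.0  rows>=1.2
at [0.5014 0.1297 0.1531] -171.3 tilt 0.11 t 6.17
dx -0.13 dy 0.06 dz 7.51 yaw -0.0  rows>=1.2
0.115 566 [-0.05118711  0.00804483  0.056652  ] [-0.01790746  0.03197481  0.043098  ]
0.145 1218 [-0.05032539  0.01563578  0.0558929 ] [-0.02566599  0.02369051  0.04584845]
```

Request:
send_rows([
  {"dx":-0.1,"dy":0.05,"dz":3,"yaw":0,"gripper":0.6},
  {"dx":-0.1,"dy":0.05,"dz":6,"yaw":0,"gripper":0.6},
  {"dx":-0.1,"dy":0.05,"dz":7.2,"yaw":0,"gripper":0.6},
  {"dx":-0.1,"dy":0.05,"dz":7.2,"yaw":0,"gripper":0.6},
  {"dx":-0.1,"dy":0.05,"dz":7.2,"yaw":0,"gripper":0.6},
])

```text
clock: 6.85
tcp_pos: [0.5038, 0.1312, 0.0833]
orientation: [-0.24, 3.131, 0.001]
contact_force: [1.1, -0.2, -5.7]
grip_width: 0.0631
gripper_force: 58.8
```

Run:
```python
from h import *
for i in range(3): f=imaging.grab_frame('side')
route((.5026,.1305,.078,188.7))
cv2.imwrite('pics/s3.png',cv2.resize(f['color'][200:300,270:400,::-1],None,fx=6,fy=6,interpolation=cv2.INTER_CUBIC))
```

```text
at [0.5037 0.1308 0.0832] -171.2 tilt 0.1 t 7.0
dx 0.12 dy -0.01 dz 0.52 yaw 0.1  rows>=0.1
```

View pics/s3.png

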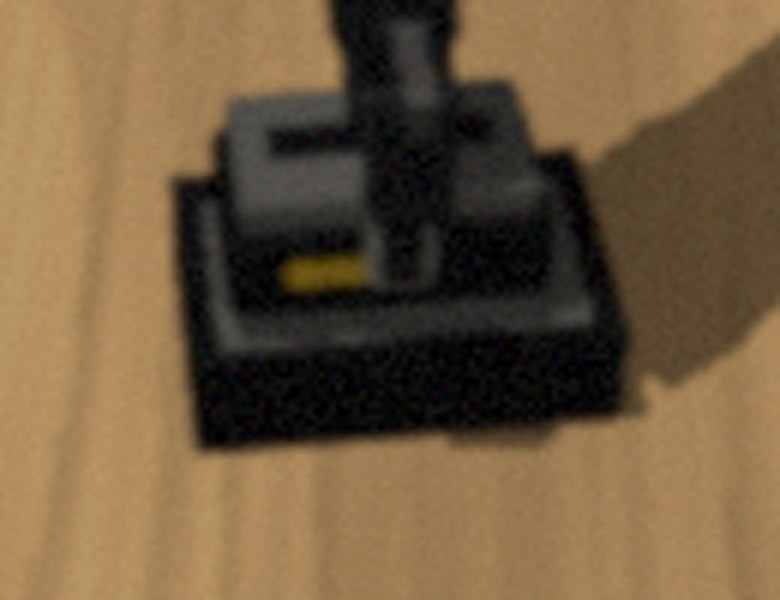

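The crop shows the battery over the charger deck. The left gap at (215,280) is narrower than the right gap at (570,260), so it sits a few mm too far behind. I'll measure that and correct it.

```bash
cat > bat.py <<'E'
from h import *
import sys
zt=float(sys.argv[1]); a=np.radians(8.7)
for n in('side','top'):
    P=cloud(imaging.grab_frame(n)).reshape(-1,3)
    D=P-[.5026,.1305,0]; x=D[:,0]*np.cos(a)+D[:,1]*np.sin(a); y=-D[:,0]*np.sin(a)+D[:,1]*np.cos(a)
    near=(abs(x)<.09)&(abs(y)<.07)
    for nm,k in(('top',near&(abs(P[:,2]-zt)<.005)),('rim',near&(abs(P[:,2]-.04)<.006))):
        if k.sum()<20: print(n,nm,k.sum()); continue
        px,py=np.percentile(x[k],[1,99])*1e3,np.percentile(y[k],[1,99])*1e3
        print(n,nm,k.sum(),px.round(1),px.mean().round(1),py.round(1),py.mean().round(1), cv2.minAreaRect((P[k][:,:2]*1000).astype(np.float32)))
route((.5026,.1305,.078,188.7))
E
python3 bat.py .097
```

```text
side top 679 [-44.4  53.5] 4.5 [-26.3  45.5] 9.6 ((505.857177734375, 136.0098114013672), (99.99826049804688, 82.56812286376953), 8.527789115905762)
side rim 1171 [-74.3  72.7] -0.8 [-48.2  50.5] 1.2 ((501.91253662109375, 130.12254333496094), (148.21841430664062, 102.79668426513672), 8.652215003967285)
top top 100 [-44.6 -22.9] -33.7 [-3.  30.5] 13.7 ((467.6798095703125, 139.04246520996094), (22.849130630493164, 34.3402099609375), 7.912216663360596)
top rim 435 [-73.5  -6.4] -39.9 [-45.1  49.9] 2.4 ((441.9388732910156, 136.164306640625), (121.82100677490234, 59.303470611572266), 65.64781188964844)
at [0.5035 0.1306 0.0829] -171.2 tilt 0.07 t 7.1
dx 0.09 dy 0.00 dz 0.49 yaw 0.1  rows>=0.1
```

Request:
send_rows([
  {"dx":0.5,"dy":0,"dz":0,"yaw":0,"gripper":0.6},
  {"dx":0.5,"dy":0,"dz":0.5,"yaw":0,"gripper":0.6},
  {"dx":0.5,"dy":0,"dz":0.9,"yaw":0,"gripper":0.6},
  {"dx":0.5,"dy":0,"dz":1.1,"yaw":0,"gripper":0.6},
  {"dx":0.5,"dy":0,"dz":1.1,"yaw":0,"gripper":0.6},
])

```text
clock: 7.72
tcp_pos: [0.4979, 0.1297, 0.0718]
orientation: [0.24, -3.132, 0.002]
contact_force: [-3.9, -2.6, 5.7]
grip_width: 0.0627
gripper_force: 60.2
```

```bash
python3 bat.py .086; python3 -c "
from h import *
print(status.get_obs()['contact_force'])"
```

```text
side top 663 [-50.3  47.9] -1.2 [-27.4  45.1] 8.9 ((500.2114562988281, 135.6493682861328), (99.84584045410156, 84.92420959472656), 8.479208946228027)
side rim 1124 [-74.2  72.8] -0.7 [-49.1  50.5] 0.7 ((501.8929748535156, 130.42526245117188), (148.0533905029297, 104.0325927734375), 8.595251083374023)
top top 94 [-50.  -28.6] -39.3 [-2.  30.4] 14.2 ((457.74578857421875, 138.78970336914062), (40.205230712890625, 19.48555564880371), 76.70494842529297)
top rim 349 [-73.4 -14.7] -44.1 [-40.3  49.9] 4.8 ((459.8970947265625, 126.8555679321289), (61.61178970336914, 94.849609375), 8.508835792541504)
at [0.4979 0.1297 0.0718] -171.2 tilt 0.07 t 7.83
dx -0.47 dy 0.01 dz -0.62 yaw 0.1  rows>=0.1
[-3.31422868 -3.42121861  4.53500169]
```

Request:
send_rows([
  {"dx":0,"dy":0,"dz":0,"yaw":0,"gripper":0.9},
  {"dx":0,"dy":0,"dz":0,"yaw":0,"gripper":0.9},
  {"dx":0,"dy":0,"dz":0,"yaw":0,"gripper":0.9},
  {"dx":0,"dy":0,"dz":-2,"yaw":0,"gripper":0.9},
  {"dx":0,"dy":0,"dz":-6,"yaw":0,"gripper":1},
])

```text
clock: 8.45
tcp_pos: [0.4974, 0.1297, 0.132]
orientation: [0.241, -3.13, -0.0]
contact_force: [0.3, -0.2, 1.0]
grip_width: 0.0852
gripper_force: 0.0
```

Request:
send_rows([
  {"dx":0,"dy":0,"dz":-3,"yaw":0,"gripper":1},
  {"dx":0,"dy":0,"dz":-7,"yaw":0,"gripper":1},
  {"dx":0,"dy":0,"dz":-7,"yaw":0,"gripper":1},
])

```text
clock: 8.82
tcp_pos: [0.4999, 0.1311, 0.2053]
orientation: [-0.24, 3.126, 0.001]
contact_force: [0.1, -0.2, 0.0]
grip_width: 0.0852
gripper_force: 0.0
```

Run:
```python
from h import *
route((.54,-.10,.20,145),(.55,-.348,.20,98.7),(.55,-.348,.13,98.7),(.55,-.348,.058,98.7))
```

```text
at [0.4999 0.1311 0.2053] -171.2 tilt 0.38 t 8.82
dx -0.43 dy -23.45 dz 0.53 yaw 43.8  rows>=4.1
dx -15.04 dy -19.74 dz -0.00 yaw 46.3  rows>=4.3
dx 0.00 dy 0.00 dz 7.00 yaw -0.0  rows>=1.1
dx 0.00 dy 0.00 dz 7.20 yaw -0.0  rows>=1.2
```

Request:
send_rows([
  {"dx":-0.4,"dy":-23.5,"dz":0.5,"yaw":43.8,"gripper":1},
  {"dx":-0.4,"dy":-23.5,"dz":0.5,"yaw":43.8,"gripper":1},
  {"dx":-0.4,"dy":-23.5,"dz":0.5,"yaw":43.8,"gripper":1},
  {"dx":-0.4,"dy":-23.5,"dz":0.5,"yaw":43.8,"gripper":1},
  {"dx":-0.4,"dy":-23.5,"dz":0.5,"yaw":43.8,"gripper":1},
])

```text
clock: 9.45
tcp_pos: [0.5377, -0.1067, 0.1959]
orientation: [-0.959, -2.991, 0.003]
contact_force: [0.5, 0.6, -0.3]
grip_width: 0.0855
gripper_force: 0.0
```

Request:
send_rows([
  {"dx":-15,"dy":-19.7,"dz":0,"yaw":46.3,"gripper":1},
  {"dx":-15,"dy":-19.7,"dz":0,"yaw":46.3,"gripper":1},
  {"dx":-15,"dy":-19.7,"dz":0,"yaw":46.3,"gripper":1},
  {"dx":-15,"dy":-19.7,"dz":0,"yaw":46.3,"gripper":1},
  {"dx":-15,"dy":-19.7,"dz":0,"yaw":46.3,"gripper":1},
])

```text
clock: 10.07
tcp_pos: [0.5463, -0.3544, 0.1958]
orientation: [2.058, 2.373, -0.003]
contact_force: [0.7, 0.7, -0.7]
grip_width: 0.085
gripper_force: 0.0
```

```bash
python3 bat.py .086
python3 - <<'E'
from h import *
f=imaging.grab_frame('wrist'); save(f,'w4.png')
route((.55,-.348,.058,98.7))
P=cloud(f).reshape(-1,3); Q=P[(np.hypot(P[:,0]-.55,P[:,1]+.348)<.05)&(P[:,2]>.015)]
for lo,hi in((.02,.05),(.05,.057),(.058,.068),(.09,.108)):
    T=Q[(Q[:,2]>lo)&(Q[:,2]<hi)]
    if len(T): print('can',lo,len(T),T.mean(0).round(4),T.min(0).round(4),T.max(0).round(4))
E
```

```text
side top 985 [-49.8  47.4] -1.2 [-26.   30.3] 2.1 ((500.7772216796875, 131.90573120117188), (99.73580932617188, 59.487083435058594), 8.492466926574707)
side rim 1129 [-74.1  72.8] -0.6 [-49.4  50.2] 0.4 ((501.87969970703125, 129.69692993164062), (148.5791015625, 102.94259643554688), 9.210962295532227)
top top 1023 [-49.1  47.9] -0.6 [-26.2  30. ] 1.9 ((501.5632629394531, 132.3605499267578), (99.84793853759766, 57.81291961669922), 8.885858535766602)
top rim 1112 [-73.2  73.6] 0.2 [-49.2  49.9] 0.4 ((503.30010986328125, 131.0316162109375), (148.5975341796875, 100.05015563964844), 8.731598854064941)
at [ 0.5479 -0.3484  0.1961] 98.7 tilt 0.08 t 10.18
dx 48.03 dy 2.78 dz 11.81 yaw -90.0  rows>=8.4
at [ 0.5482 -0.3474  0.1963] 98.9 tilt 0.08 t 10.22
dx -0.09 dy 0.17 dz 13.83 yaw 0.2  rows>=2.2
can 0.02 373 [ 0.5449 -0.328   0.0344] [ 0.5231 -0.3407  0.02  ] [ 0.5708 -0.3243  0.0492]
can 0.05 1022 [ 0.5478 -0.3473  0.0555] [ 0.5204 -0.3805  0.0506] [ 0.5769 -0.3239  0.057 ]
can 0.058 2705 [ 0.5481 -0.3489  0.0625] [ 0.523  -0.3769  0.058 ] [ 0.5732 -0.3266  0.068 ]
can 0.09 177 [ 0.5484 -0.351   0.0993] [ 0.5452 -0.3552  0.0901] [ 0.5519 -0.3484  0.1036]
```

Request:
send_rows([
  {"dx":-0.2,"dy":0.1,"dz":5,"yaw":0,"gripper":1},
  {"dx":-0.2,"dy":0.1,"dz":9,"yaw":0,"gripper":1},
  {"dx":-0.2,"dy":0.1,"dz":12,"yaw":0,"gripper":1},
  {"dx":-0.2,"dy":0.1,"dz":13.7,"yaw":0,"gripper":1},
  {"dx":-0.2,"dy":0.1,"dz":13.7,"yaw":0,"gripper":1},
])

```text
clock: 10.85
tcp_pos: [0.5489, -0.3496, 0.0586]
orientation: [-2.043, -2.384, -0.0]
contact_force: [-0.3, 0.2, 0.2]
grip_width: 0.0854
gripper_force: 0.0
```

Request:
send_rows([
  {"dx":0,"dy":0,"dz":0,"yaw":0,"gripper":0.75},
  {"dx":0,"dy":0,"dz":0,"yaw":0,"gripper":0.55},
  {"dx":0,"dy":0,"dz":0,"yaw":0,"gripper":0.5},
  {"dx":0,"dy":0,"dz":0,"yaw":0,"gripper":0.5},
  {"dx":0,"dy":0,"dz":0,"yaw":0,"gripper":0.5},
], force=40)

```text
clock: 11.48
tcp_pos: [0.55, -0.3515, 0.0611]
orientation: [2.045, 2.381, 0.0]
contact_force: [-0.6, 0.2, 5.9]
grip_width: 0.0544
gripper_force: 43.4
```

Run:
```python
from h import *
o=status.get_obs(); print(o['grip_width'],o['gripper_force'],o['contact_force'])
route((.5223,.0026,.15,98.7))
f=imaging.grab_frame('side'); cv2.imwrite('pics/s4.png',cv2.resize(f['color'][70:200,260:420,::-1],None,fx=5,fy=4))
```

```text
0.054366053472163445 43.40048387646675 [-0.63906898  0.15051525  5.85142939]
at [ 0.55   -0.3515  0.0611] 98.7 tilt 0.14 t 11.47
dx 35.42 dy 2.60 dz -8.89 yaw -0.0  rows>=5.9
```

View pics/s4.png

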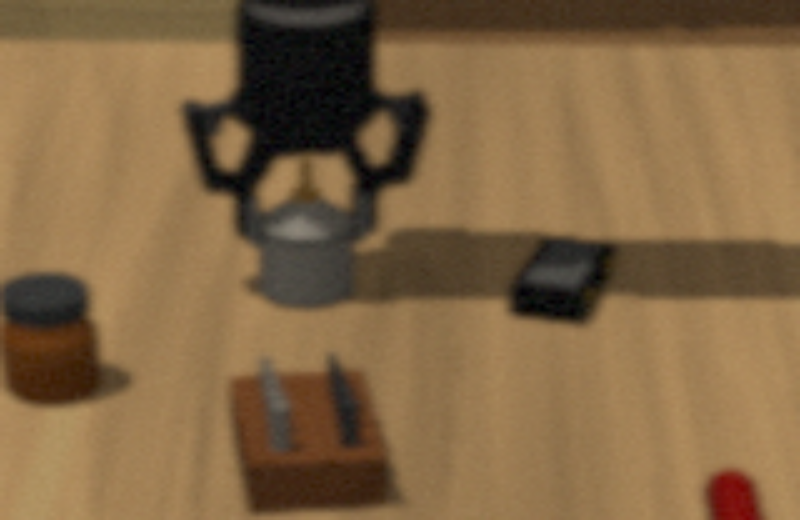

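The crop shows the can upright at (307,255), held at its shoulder, with the spout clear of the gripper body.

Request:
send_rows([
  {"dx":0,"dy":0,"dz":-2,"yaw":0,"gripper":0.5},
  {"dx":0,"dy":0,"dz":-5,"yaw":0,"gripper":0.5},
  {"dx":0,"dy":0,"dz":-9,"yaw":0,"gripper":0.5},
  {"dx":0,"dy":0,"dz":-12,"yaw":0,"gripper":0.5},
  {"dx":0,"dy":0,"dz":-13,"yaw":0,"gripper":0.5},
])

```text
clock: 12.15
tcp_pos: [0.55, -0.3514, 0.1925]
orientation: [2.044, 2.38, 0.001]
contact_force: [-0.7, -0.0, -1.9]
grip_width: 0.0543
gripper_force: 43.2
```

Request:
send_rows([
  {"dx":2,"dy":0,"dz":0,"yaw":0,"gripper":0.5},
  {"dx":6,"dy":0,"dz":0,"yaw":0,"gripper":0.5},
  {"dx":10,"dy":0.7,"dz":0,"yaw":0,"gripper":0.5},
  {"dx":14,"dy":1.2,"dz":0,"yaw":0,"gripper":0.5},
  {"dx":18,"dy":1.5,"dz":0,"yaw":0,"gripper":0.5},
])

```text
clock: 12.78
tcp_pos: [0.535, -0.1676, 0.1877]
orientation: [-2.043, -2.382, 0.001]
contact_force: [-0.0, 0.1, -1.5]
grip_width: 0.0543
gripper_force: 43.1
```

Request:
send_rows([
  {"dx":4,"dy":0.3,"dz":0,"yaw":0,"gripper":0.5},
  {"dx":8,"dy":0.6,"dz":0,"yaw":0,"gripper":0.5},
  {"dx":12,"dy":1.1,"dz":0,"yaw":0,"gripper":0.5},
  {"dx":15,"dy":1.1,"dz":0,"yaw":0,"gripper":0.5},
  {"dx":17.4,"dy":1.1,"dz":0,"yaw":0,"gripper":0.5},
])

```text
clock: 13.4
tcp_pos: [0.5189, 0.0055, 0.1878]
orientation: [-2.042, -2.384, 0.003]
contact_force: [-0.3, -0.5, -2.2]
grip_width: 0.0541
gripper_force: 43.1
```

Request:
send_rows([
  {"dx":0,"dy":0,"dz":3,"yaw":0,"gripper":0.5},
  {"dx":0,"dy":0,"dz":6,"yaw":0,"gripper":0.5},
  {"dx":0,"dy":0,"dz":9,"yaw":0,"gripper":0.5},
  {"dx":0,"dy":0,"dz":11,"yaw":0,"gripper":0.5},
  {"dx":0,"dy":0,"dz":11,"yaw":0,"gripper":0.5},
])

```text
clock: 14.02
tcp_pos: [0.5194, 0.0033, 0.0776]
orientation: [-2.044, -2.382, 0.004]
contact_force: [0.3, 0.4, -2.0]
grip_width: 0.0543
gripper_force: 43.0
```

```bash
cat > can.py <<'E'
from h import *
for n in('top','side'):
    f=imaging.grab_frame(n)
P=cloud(f).reshape(-1,3); Q=P[(np.hypot(P[:,0]-.5223,P[:,1]-.0026)<.06)&(P[:,2]>.008)&(P[:,2]<.045)]
print('side body x range',np.percentile(Q[:,0],[1,99]),'y max',np.percentile(Q[:,1],99),'n',len(Q), Q[:,2].min())
route((.5223,.0026,.0615,98.7)); print(status.get_obs()['contact_force'],status.get_obs()['grip_width'])
E
python3 can.py
```

```text
side body x range [0.49350914 0.54873371] y max 0.03285064802301242 n 204 0.016182663498238804
at [0.5214 0.0033 0.0797] 98.7 tilt 0.02 t 14.12
dx -0.09 dy 0.08 dz 1.82 yaw 0.0  rows>=0.3
[ 0.56476564  0.19560333 -1.93277502] 0.05410149616792143
```

Request:
send_rows([
  {"dx":-0.1,"dy":0.1,"dz":0.8,"yaw":0,"gripper":0.5},
  {"dx":-0.1,"dy":0.1,"dz":1.4,"yaw":0,"gripper":0.5},
  {"dx":-0.1,"dy":0.1,"dz":1.8,"yaw":0,"gripper":0.5},
  {"dx":-0.1,"dy":0.1,"dz":1.8,"yaw":0,"gripper":0.5},
  {"dx":-0.1,"dy":0.1,"dz":1.8,"yaw":0,"gripper":0.5},
])

```text
clock: 14.75
tcp_pos: [0.5225, 0.002, 0.0613]
orientation: [2.047, 2.383, 0.0]
contact_force: [-0.8, 0.9, -2.5]
grip_width: 0.0547
gripper_force: 43.1
```

```bash
python3 can.py
```

```text
side body x range [0.49583948 0.55152999] y max 0.031959710560353634 n 226 0.009892655597951163
at [0.5225 0.002  0.0613] 98.7 tilt 0.0 t 14.85
dx 0.06 dy -0.01 dz -0.02 yaw -0.0  rows>=0.0
[-0.43912385  0.48768292 -2.37655445] 0.05406708952001027
```

Request:
send_rows([
  {"dx":0,"dy":0,"dz":0.1,"yaw":0,"gripper":0.5},
  {"dx":0,"dy":0,"dz":0.2,"yaw":0,"gripper":0.5},
  {"dx":0,"dy":0,"dz":0.3,"yaw":0,"gripper":0.5},
  {"dx":0,"dy":0,"dz":0.3,"yaw":0,"gripper":0.5},
])

```text
clock: 15.35
tcp_pos: [0.5226, 0.0021, 0.0609]
orientation: [2.046, 2.382, -0.002]
contact_force: [-10.2, -1.7, 29.7]
grip_width: 0.0543
gripper_force: 46.5
```

Request:
send_rows([
  {"dx":0,"dy":0,"dz":-0.2,"yaw":0,"gripper":0.5},
  {"dx":0,"dy":0,"dz":-0.2,"yaw":0,"gripper":0.5},
  {"dx":0,"dy":0,"dz":-0.2,"yaw":0,"gripper":0.5},
])

```text
clock: 15.72
tcp_pos: [0.5228, 0.0021, 0.061]
orientation: [2.047, 2.383, 0.0]
contact_force: [-3.6, -0.5, 9.5]
grip_width: 0.054
gripper_force: 44.4
```

Request:
send_rows([
  {"dx":0,"dy":0,"dz":0,"yaw":0,"gripper":0.75},
  {"dx":0,"dy":0,"dz":0,"yaw":0,"gripper":0.9},
  {"dx":0,"dy":0,"dz":0,"yaw":0,"gripper":0.9},
  {"dx":0,"dy":0,"dz":-1,"yaw":0,"gripper":0.9},
  {"dx":0,"dy":0,"dz":-4,"yaw":0,"gripper":0.9},
])

```text
clock: 16.35
tcp_pos: [0.5215, 0.002, 0.1001]
orientation: [-2.045, -2.382, 0.003]
contact_force: [-0.2, -0.2, 0.0]
grip_width: 0.0765
gripper_force: 0.0
```

Request:
send_rows([
  {"dx":0,"dy":0,"dz":-4,"yaw":0,"gripper":0.9},
  {"dx":0,"dy":0,"dz":-8,"yaw":0,"gripper":1},
  {"dx":0,"dy":0,"dz":-12,"yaw":0,"gripper":1},
  {"dx":0,"dy":0,"dz":-12,"yaw":0,"gripper":1},
])

```text
clock: 16.85
tcp_pos: [0.5245, 0.0025, 0.224]
orientation: [2.044, 2.379, 0.007]
contact_force: [-0.2, 0.7, -0.9]
grip_width: 0.0854
gripper_force: 0.0
```

Run:
```python
from h import *
route((.54,.18,.21,101),(.5482,.3465,.20,104.6),(.5482,.3465,.022,104.6))
f=imaging.grab_frame('side'); P=cloud(f).reshape(-1,3)
Q=P[(np.hypot(P[:,0]-.5223,P[:,1]-.0026)<.06)&(P[:,2]>.008)&(P[:,2]<.05)]; print(np.percentile(Q[:,0],[1,99]),np.percentile(Q[:,1],99))
Q=P[(np.hypot(P[:,0]-.5223,P[:,1]-.0026)<.03)&(P[:,2]>.08)&(P[:,2]<.11)]; print('spout',Q.mean(0),Q.max(0),len(Q))
```

```text
at [0.5245 0.0025 0.224 ] 98.7 tilt 0.39 t 16.85
dx 17.31 dy 4.21 dz 1.40 yaw -2.3  rows>=2.9
dx 16.19 dy 3.98 dz 1.00 yaw -3.6  rows>=2.7
dx 0.00 dy 0.00 dz 17.80 yaw -0.0  rows>=2.8
[0.49633581 0.55131226] 0.03170013204612424
spout [0.52377884 0.00575648 0.09134482] [0.53029126 0.01071547 0.10360692] 31
```

Request:
send_rows([
  {"dx":17.3,"dy":4.2,"dz":1.4,"yaw":-2.3,"gripper":1},
  {"dx":17.3,"dy":4.2,"dz":1.4,"yaw":-2.3,"gripper":1},
  {"dx":17.3,"dy":4.2,"dz":1.4,"yaw":-2.3,"gripper":1},
  {"dx":17.3,"dy":4.2,"dz":1.4,"yaw":-2.3,"gripper":1},
])

```text
clock: 17.4
tcp_pos: [0.5361, 0.1849, 0.2053]
orientation: [-1.986, -2.429, -0.001]
contact_force: [0.1, -0.0, -0.3]
grip_width: 0.0854
gripper_force: 0.0
```

Request:
send_rows([
  {"dx":16.2,"dy":4,"dz":1,"yaw":-3.6,"gripper":1},
  {"dx":16.2,"dy":4,"dz":1,"yaw":-3.6,"gripper":1},
  {"dx":16.2,"dy":4,"dz":1,"yaw":-3.6,"gripper":1},
  {"dx":16.2,"dy":4,"dz":1,"yaw":-3.6,"gripper":1},
  {"dx":16.2,"dy":4,"dz":1,"yaw":-3.6,"gripper":1},
])

```text
clock: 18.02
tcp_pos: [0.5464, 0.3441, 0.1952]
orientation: [1.923, 2.484, -0.004]
contact_force: [0.2, -0.4, 0.1]
grip_width: 0.0857
gripper_force: 0.0
```

Run:
```python
from h import *
for n in('wrist','top'):
    f=imaging.grab_frame(n)
    P=cloud(f).reshape(-1,3); Q=P[(np.hypot(P[:,0]-.548,P[:,1]-.3465)<.085)&(P[:,2]>.029)&(P[:,2]<.045)]
    if len(Q)>10: print(n,len(Q),np.median(Q[:,2]),cv2.minAreaRect((Q[:,:2]*1000).astype(np.float32)))
    if n=='top':
        Q=P[(np.hypot(P[:,0]-.5223,P[:,1]-.0026)<.05)&(P[:,2]>.057)]; print('can top',Q.mean(0),(Q.min(0)+Q.max(0))/2, Q[Q[:,2]>.08].mean(0))
route((.5482,.3465,.032,104.6))
```

```text
wrist 13699 0.03415814996414062 ((546.7516479492188, 345.1011962890625), (62.670040130615234, 118.88488006591797), 14.486226081848145)
can top [0.52317256 0.00465456 0.06546925] [0.52316637 0.00469192 0.07986246] [0.52447585 0.00470862 0.09276452]
at [0.547  0.3435 0.1957] 104.4 tilt 0.12 t 18.12
dx 0.26 dy 0.19 dz 16.37 yaw -0.2  rows>=2.6
```

Request:
send_rows([
  {"dx":0.25,"dy":0.15,"dz":6,"yaw":-0.2,"gripper":1},
  {"dx":0.25,"dy":0.15,"dz":11,"yaw":-0.2,"gripper":1},
  {"dx":0.25,"dy":0.15,"dz":14,"yaw":-0.2,"gripper":1},
  {"dx":0.25,"dy":0.15,"dz":16.3,"yaw":-0.2,"gripper":1},
  {"dx":0.25,"dy":0.15,"dz":16.3,"yaw":-0.2,"gripper":1},
])

```text
clock: 18.75
tcp_pos: [0.5468, 0.3472, 0.032]
orientation: [-1.918, -2.487, 0.004]
contact_force: [0.5, 0.6, -0.0]
grip_width: 0.0854
gripper_force: 0.0
```

Request:
send_rows([
  {"dx":0,"dy":0,"dz":0,"yaw":0,"gripper":0.75},
  {"dx":0,"dy":0,"dz":0,"yaw":0,"gripper":0.6},
  {"dx":0,"dy":0,"dz":0,"yaw":0,"gripper":0.6},
  {"dx":0,"dy":0,"dz":0,"yaw":0,"gripper":0.6},
  {"dx":0,"dy":0,"dz":0,"yaw":0,"gripper":0.6},
], force=55)

```text
clock: 19.38
tcp_pos: [0.5481, 0.3496, 0.0353]
orientation: [1.917, 2.488, 0.004]
contact_force: [-0.7, -1.3, 6.8]
grip_width: 0.0611
gripper_force: 62.7
```

Request:
send_rows([
  {"dx":0,"dy":0,"dz":-2,"yaw":0,"gripper":0.6},
  {"dx":0,"dy":0,"dz":-5,"yaw":0,"gripper":0.6},
  {"dx":0,"dy":0,"dz":-9,"yaw":0,"gripper":0.6},
  {"dx":0,"dy":0,"dz":-12,"yaw":0,"gripper":0.6},
  {"dx":0,"dy":0,"dz":-12,"yaw":0,"gripper":0.6},
])

```text
clock: 20.0
tcp_pos: [0.5483, 0.35, 0.1566]
orientation: [1.916, 2.487, 0.008]
contact_force: [-0.2, 0.0, -3.8]
grip_width: 0.0606
gripper_force: 61.7
```

Run:
```python
from h import *
o=status.get_obs(); print(o['grip_width'],o['gripper_force'],o['contact_force'])
route((.59,.18,.155,101),(.6203,.018,.155,98.7),(.6203,.018,.05,98.7))
```

```text
0.06061849688899892 61.65712594985962 [-2.09550419e-01  3.75290788e-03 -3.81951422e+00]
at [0.5483 0.35   0.1566] 104.8 tilt 0.32 t 20.0
dx -17.50 dy -0.30 dz 0.16 yaw 3.8  rows>=2.8
dx -16.48 dy -0.12 dz -0.00 yaw 2.3  rows>=2.6
dx 0.00 dy 0.00 dz 10.50 yaw -0.0  rows>=1.7
```

Request:
send_rows([
  {"dx":-3,"dy":0,"dz":0,"yaw":1,"gripper":0.6},
  {"dx":-7,"dy":-0.1,"dz":0,"yaw":2,"gripper":0.6},
  {"dx":-11,"dy":-0.2,"dz":0,"yaw":3,"gripper":0.6},
  {"dx":-15,"dy":-0.3,"dz":0,"yaw":3.8,"gripper":0.6},
  {"dx":-17.5,"dy":-0.3,"dz":0,"yaw":3.8,"gripper":0.6},
])

```text
clock: 20.62
tcp_pos: [0.5884, 0.1753, 0.1515]
orientation: [-2.001, -2.421, 0.005]
contact_force: [-0.2, 0.5, -4.0]
grip_width: 0.0609
gripper_force: 61.6
```

Request:
send_rows([
  {"dx":-4,"dy":0,"dz":0,"yaw":1,"gripper":0.6},
  {"dx":-8,"dy":0,"dz":0,"yaw":2,"gripper":0.6},
  {"dx":-12,"dy":-0.1,"dz":0,"yaw":2.3,"gripper":0.6},
  {"dx":-15,"dy":-0.1,"dz":0,"yaw":2.3,"gripper":0.6},
  {"dx":-16.2,"dy":-0.1,"dz":0,"yaw":2.3,"gripper":0.6},
])

```text
clock: 21.25
tcp_pos: [0.618, 0.0167, 0.1517]
orientation: [-2.05, -2.379, 0.004]
contact_force: [-0.6, 0.6, -3.3]
grip_width: 0.0608
gripper_force: 61.5
```

Request:
send_rows([
  {"dx":0,"dy":0,"dz":3,"yaw":0,"gripper":0.6},
  {"dx":0,"dy":0,"dz":6,"yaw":0,"gripper":0.6},
  {"dx":0,"dy":0,"dz":9,"yaw":0,"gripper":0.6},
  {"dx":0,"dy":0,"dz":10.5,"yaw":0,"gripper":0.6},
  {"dx":0,"dy":0,"dz":10.5,"yaw":0,"gripper":0.6},
])

```text
clock: 21.88
tcp_pos: [0.6177, 0.0204, 0.0472]
orientation: [-2.044, -2.383, 0.002]
contact_force: [0.6, -0.6, -3.0]
grip_width: 0.0606
gripper_force: 61.4
```

```bash
cat > lc.py <<'E'
from h import *
import sys
zt,half=float(sys.argv[1]),float(sys.argv[2]); a=np.radians(8.7)
C=np.array([.6209,.018,0])
for n in('top','side'):
    f=imaging.grab_frame(n); P=cloud(f).reshape(-1,3)
    D=P-C; x=(D[:,0]*np.cos(a)+D[:,1]*np.sin(a))*1e3; y=(-D[:,0]*np.sin(a)+D[:,1]*np.cos(a))*1e3
    k=(abs(x)<half-8)&(abs(y)<85)&(abs(P[:,2]-zt)<.004)
    # ends of the top surface along y, in strips along x
    for s in(-1,1):
        m=k&(y*s>0)
        for lo,hi in((-25,-8),(-8,8),(8,25)):
            j=m&(x>lo)&(x<hi)
            if j.sum()>8: print(n,'end%+d'%s,'x%d'%((lo+hi)//2),j.sum(),np.percentile(y[j]*s,97).round(1),end=' | ')
        print()
    k=(abs(x)<half+15)&(abs(P[:,2]-zt)<.004)
    for lo,hi in((-55,-25),(25,55)):
        j=k&(y>lo)&(y<hi)
        if j.sum()>8: print(n,'y%d'%((lo+hi)//2),'x edges',np.percentile(x[j],[3,97]).round(1),j.sum())
route((.6209,.018,.04,98.7)); o=status.get_obs(); print(o['contact_force'],o['grip_width'])
cv2.imwrite('pics/lc.png',f['color'][:,:,::-1])
E
python3 lc.py .048 31
```

```text
top end-1 x-17 35 35.1 | 
top end+1 x-17 77 57.9 | top end+1 x0 73 59.5 | top end+1 x16 39 59.7 | 
top y-40 x edges [-31.4  -9.8] 41
top y40 x edges [-30.1  26.2] 193
side end-1 x-17 89 52.5 | side end-1 x0 101 53.3 | side end-1 x16 86 51.3 | 
side end+1 x-17 124 58.7 | side end+1 x0 126 58.6 | side end+1 x16 122 58.4 | 
side y-40 x edges [-27.1  24. ] 164
side y40 x edges [-29.2  27.8] 244
at [0.6194 0.0203 0.0492] 98.7 tilt 0.08 t 21.98
dx -0.25 dy 0.12 dz 0.92 yaw 0.0  rows>=0.2
[ 0.22387419  0.23031243 -3.92208763] 0.06068707264383157
```

Request:
send_rows([
  {"dx":-0.1,"dy":0.15,"dz":0.5,"yaw":0,"gripper":0.6},
  {"dx":-0.1,"dy":0.15,"dz":1,"yaw":0,"gripper":0.6},
  {"dx":-0.1,"dy":0.15,"dz":1.3,"yaw":0,"gripper":0.6},
  {"dx":-0.1,"dy":0.15,"dz":1.35,"yaw":0,"gripper":0.6},
  {"dx":-0.1,"dy":0.15,"dz":1.35,"yaw":0,"gripper":0.6},
])

```text
clock: 22.6
tcp_pos: [0.6204, 0.0187, 0.0353]
orientation: [2.047, 2.383, -0.0]
contact_force: [-4.2, -1.1, 4.3]
grip_width: 0.0605
gripper_force: 62.4
```

```bash
python3 lc.py .0345 31
```

```text
top end-1 x-17 42 40.3 | 
top end+1 x-17 90 57.7 | top end+1 x0 91 57.3 | top end+1 x16 58 58.0 | 
top y-40 x edges [-29.6  -8.2] 56
top y40 x edges [-27.8  29. ] 239
side end-1 x-17 93 53.6 | side end-1 x0 104 55.5 | side end-1 x16 91 53.5 | 
side end+1 x-17 117 56.8 | side end+1 x0 125 58.3 | side end+1 x16 119 57.7 | 
side y-40 x edges [-24.3  24.8] 166
side y40 x edges [-27.9  30.9] 246
at [0.6204 0.0187 0.0353] 98.7 tilt 0.02 t 22.7
dx -0.08 dy 0.04 dz -0.47 yaw -0.0  rows>=0.1
[-3.71328033 -1.44211462  5.38514094] 0.06094665182040456
```

View pics/lc.png

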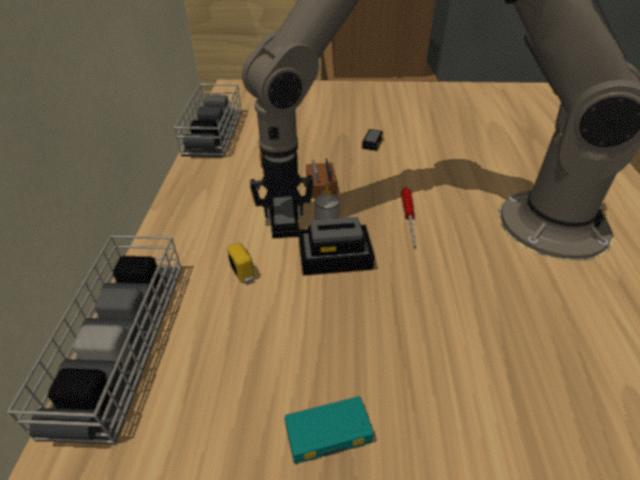

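The side view shows the battery on the charger at (336,240), the can at (327,208), and the large case held behind it at (285,212). The jar (hidden), the tape (241,262) and the turquoise case are undisturbed. I'll release and lift.

Request:
send_rows([
  {"dx":0,"dy":0,"dz":0,"yaw":0,"gripper":0.85},
  {"dx":0,"dy":0,"dz":0,"yaw":0,"gripper":0.85},
  {"dx":0,"dy":0,"dz":0,"yaw":0,"gripper":0.85},
  {"dx":0,"dy":0,"dz":-2,"yaw":0,"gripper":0.85},
  {"dx":0,"dy":0,"dz":-6,"yaw":0,"gripper":0.85},
])

```text
clock: 23.32
tcp_pos: [0.6195, 0.0188, 0.0952]
orientation: [-2.045, -2.382, 0.003]
contact_force: [0.5, -0.1, 0.3]
grip_width: 0.0727
gripper_force: 0.0
```

Request:
send_rows([
  {"dx":0,"dy":0,"dz":-4,"yaw":0,"gripper":0.85},
  {"dx":0,"dy":0,"dz":-8,"yaw":0,"gripper":0.85},
  {"dx":0,"dy":0,"dz":-12,"yaw":0,"gripper":0.85},
  {"dx":0,"dy":0,"dz":-12,"yaw":0,"gripper":0.85},
])

```text
clock: 23.82
tcp_pos: [0.6225, 0.0197, 0.22]
orientation: [2.043, 2.379, 0.009]
contact_force: [1.3, -0.1, -0.4]
grip_width: 0.0723
gripper_force: 0.0
```

Run:
```python
from h import *
f=imaging.grab_frame('side'); print(boxes(f,dict(large=(.6209,.018,.085))))
route((.52,-.20,.22,87),(.403,-.3445,.20,73.2),(.403,-.3445,.20,73.2+90),(.403,-.3445,.20,73.2))
```

```text
{'large': (995, np.float64(0.4579), array([618.8,  48.1]), array([79.1, 47.9]), 7.3)}
at [0.6213 0.0192 0.2176] 98.7 tilt 0.25 t 23.88
dx -20.14 dy -13.33 dz -0.24 yaw 11.7  rows>=3.9
dx -15.04 dy -10.93 dz 2.00 yaw 13.8  rows>=3.0
dx 0.00 dy 0.00 dz -0.00 yaw -90.0  rows>=8.4
dx 0.00 dy 0.00 dz -0.00 yaw 90.0  rows>=8.4
```

Request:
send_rows([
  {"dx":-20.1,"dy":-13.3,"dz":0,"yaw":11.7,"gripper":1},
  {"dx":-20.1,"dy":-13.3,"dz":0,"yaw":11.7,"gripper":1},
  {"dx":-20.1,"dy":-13.3,"dz":0,"yaw":11.7,"gripper":1},
  {"dx":-20.1,"dy":-13.3,"dz":0,"yaw":11.7,"gripper":1},
  {"dx":-20.1,"dy":-13.3,"dz":0,"yaw":11.7,"gripper":1},
])

```text
clock: 24.5
tcp_pos: [0.516, -0.2053, 0.2137]
orientation: [-2.288, -2.151, 0.006]
contact_force: [1.1, 0.7, 0.0]
grip_width: 0.0853
gripper_force: 0.0
```

Request:
send_rows([
  {"dx":-15,"dy":-10.9,"dz":2,"yaw":13.8,"gripper":1},
  {"dx":-15,"dy":-10.9,"dz":2,"yaw":13.8,"gripper":1},
  {"dx":-15,"dy":-10.9,"dz":2,"yaw":13.8,"gripper":1},
  {"dx":-15,"dy":-10.9,"dz":2,"yaw":13.8,"gripper":1},
  {"dx":-15,"dy":-10.9,"dz":2,"yaw":13.8,"gripper":1},
])

```text
clock: 25.12
tcp_pos: [0.4031, -0.3427, 0.1946]
orientation: [-2.521, -1.873, -0.001]
contact_force: [-0.3, 0.6, 0.4]
grip_width: 0.0853
gripper_force: 0.0
```

```bash
cat > rect.py <<'E'
from h import *
def rect(n,x,y,r,zt,h=.005):
    P=cloud(imaging.grab_frame(n)).reshape(-1,3); Q=P[(np.hypot(P[:,0]-x,P[:,1]-y)<r)&(abs(P[:,2]-zt)<h)]
    if len(Q)>20:
        c,s,a=cv2.minAreaRect((Q[:,:2]*1000).astype(np.float32)); print(n,len(Q),np.round(c,1),np.round(s,1),round(a,1),'z',np.median(Q[:,2]).round(4),Q[:,2].max().round(4))
E
python3 - <<'E'
from rect import *
for n in('top','side'):
    rect(n,.6209,.018,.085,.034); rect(n,.5226,.003,.05,.062)
rect('wrist',.403,-.3445,.065,.026); rect('side',.403,-.3445,.065,.026)
route((.403,-.3445,.028,73.2))
E
```

```text
top 1151 [622.8  17.2] [ 63. 120.] 8.3 z 0.0335 0.039
top 212 [524.3   4.9] [49.2 51.6] 74.7 z 0.0612 0.0669
side 930 [597.1  13.6] [111.7 121.5] 8.7 z 0.0343 0.0389
side 163 [524.5  10.7] [42.8 51.7] 80.8 z 0.0615 0.0669
wrist 6069 [ 401.3 -347.8] [79.7 44.7] 72.8 z 0.0261 0.0292
side 238 [ 403.1 -344.6] [84.3 44.3] 73.0 z 0.0264 0.0305
at [ 0.4034 -0.3429  0.1949] 73.3 tilt 0.02 t 25.43
dx -0.16 dy 0.01 dz 16.69 yaw 0.1  rows>=2.7
```

Request:
send_rows([
  {"dx":-0.2,"dy":0,"dz":6,"yaw":0,"gripper":1},
  {"dx":-0.2,"dy":0,"dz":11,"yaw":0,"gripper":1},
  {"dx":-0.2,"dy":0,"dz":14,"yaw":0,"gripper":1},
  {"dx":-0.2,"dy":0,"dz":16.3,"yaw":0,"gripper":1},
  {"dx":-0.2,"dy":0,"dz":16.3,"yaw":0,"gripper":1},
])

```text
clock: 26.05
tcp_pos: [0.4014, -0.3447, 0.0304]
orientation: [-2.519, -1.872, 0.001]
contact_force: [-0.2, -0.0, 0.4]
grip_width: 0.0852
gripper_force: 0.0
```

Request:
send_rows([
  {"dx":0,"dy":0,"dz":0,"yaw":0,"gripper":0.7},
  {"dx":0,"dy":0,"dz":0,"yaw":0,"gripper":0.4},
  {"dx":0,"dy":0,"dz":0,"yaw":0,"gripper":0.4},
  {"dx":0,"dy":0,"dz":0,"yaw":0,"gripper":0.4},
  {"dx":0,"dy":0,"dz":0,"yaw":0,"gripper":0.4},
], force=40)

```text
clock: 26.68
tcp_pos: [0.4027, -0.3464, 0.0331]
orientation: [2.521, 1.871, 0.001]
contact_force: [-1.3, 0.8, 6.9]
grip_width: 0.0428
gripper_force: 41.7
```

Request:
send_rows([
  {"dx":0,"dy":0,"dz":-2,"yaw":0,"gripper":0.4},
  {"dx":0,"dy":0,"dz":-5,"yaw":0,"gripper":0.4},
  {"dx":0,"dy":0,"dz":-9,"yaw":0,"gripper":0.4},
  {"dx":0,"dy":0,"dz":-13,"yaw":0,"gripper":0.4},
  {"dx":0,"dy":0,"dz":-17,"yaw":0,"gripper":0.4},
])

```text
clock: 27.3
tcp_pos: [0.4014, -0.3457, 0.2033]
orientation: [2.523, 1.872, -0.0]
contact_force: [0.6, -0.6, -0.8]
grip_width: 0.0434
gripper_force: 41.3
```

Run:
```python
from h import *
o=status.get_obs(); print(o['grip_width'],o['gripper_force'],o['contact_force'])
route((.52,-.17,.205,86),(.6228,.0172,.205,98.7))
```

```text
0.043438614023726375 41.325141191482544 [ 0.64380022 -0.62424642 -0.79989048]
at [ 0.4014 -0.3457  0.2033] 73.2 tilt 0.01 t 27.3
dx 20.25 dy 6.26 dz -0.17 yaw -12.8  rows>=3.4
dx 19.39 dy 8.95 dz -0.00 yaw -12.7  rows>=3.4
```

Request:
send_rows([
  {"dx":4,"dy":1.2,"dz":0,"yaw":-3,"gripper":0.4},
  {"dx":9,"dy":2.8,"dz":0,"yaw":-6,"gripper":0.4},
  {"dx":14,"dy":4.4,"dz":0,"yaw":-9,"gripper":0.4},
  {"dx":18,"dy":5.6,"dz":0,"yaw":-12.8,"gripper":0.4},
  {"dx":20.2,"dy":6.3,"dz":0,"yaw":-12.8,"gripper":0.4},
])

```text
clock: 27.92
tcp_pos: [0.5216, -0.1681, 0.2022]
orientation: [2.294, 2.146, 0.001]
contact_force: [0.1, 0.4, -1.3]
grip_width: 0.0433
gripper_force: 41.3
```

Request:
send_rows([
  {"dx":4,"dy":1.8,"dz":0,"yaw":-3,"gripper":0.4},
  {"dx":9,"dy":4.1,"dz":0,"yaw":-6,"gripper":0.4},
  {"dx":14,"dy":6.4,"dz":0,"yaw":-9,"gripper":0.4},
  {"dx":18,"dy":8.3,"dz":0,"yaw":-12.7,"gripper":0.4},
  {"dx":19.4,"dy":8.9,"dz":0,"yaw":-12.7,"gripper":0.4},
])

```text
clock: 28.55
tcp_pos: [0.6235, 0.0201, 0.202]
orientation: [-2.041, -2.387, -0.003]
contact_force: [-0.4, 0.6, -1.7]
grip_width: 0.0433
gripper_force: 41.3
```

Request:
send_rows([
  {"dx":0,"dy":0,"dz":4,"yaw":0,"gripper":0.4},
  {"dx":0,"dy":0,"dz":8,"yaw":0,"gripper":0.4},
  {"dx":0,"dy":0,"dz":10.5,"yaw":0,"gripper":0.4},
  {"dx":0,"dy":0,"dz":11.5,"yaw":0,"gripper":0.4},
  {"dx":0,"dy":0,"dz":11.5,"yaw":0,"gripper":0.4},
])

```text
clock: 29.18
tcp_pos: [0.6228, 0.0158, 0.0867]
orientation: [-2.048, -2.382, 0.001]
contact_force: [-0.1, -0.1, -0.1]
grip_width: 0.0429
gripper_force: 41.3
```

```bash
sed -i 's/C=.*/C=np.array([.6228,.0172,0])/' lc.py; python3 lc.py .082 22
python3 - <<'E'
from h import *
route((.6228,.0172,.0675,98.7))
E
```

```text
top end-1 x-17 13 37.9 | 
top end+1 x-17 20 36.7 | top end+1 x0 43 38.0 | 
top y-40 x edges [-19.8  -5.1] 30
top y40 x edges [-17.6  20.6] 62
side end-1 x-17 26 37.3 | side end-1 x0 71 38.9 | side end-1 x16 28 37.6 | 
side end+1 x-17 32 39.4 | side end+1 x0 83 36.9 | side end+1 x16 31 37.6 | 
side y-40 x edges [-19.   21.1] 72
side y40 x edges [-18.3  23.3] 95
at [0.6238 0.0163 0.088 ] 98.6 tilt 0.11 t 29.27
dx 0.21 dy -0.26 dz 4.80 yaw -0.1  rows>=0.8
[-0.00523059  0.32911473 -1.44542667] 0.04311255579040222
at [0.6238 0.0163 0.088 ] 98.6 tilt 0.11 t 29.27
dx 0.10 dy -0.09 dz 2.05 yaw -0.1  rows>=0.3
```

Request:
send_rows([
  {"dx":0,"dy":-0.1,"dz":0.8,"yaw":0,"gripper":0.4},
  {"dx":0,"dy":-0.1,"dz":1.5,"yaw":0,"gripper":0.4},
  {"dx":0,"dy":-0.1,"dz":1.9,"yaw":0,"gripper":0.4},
  {"dx":0,"dy":-0.1,"dz":2.1,"yaw":0,"gripper":0.4},
  {"dx":0,"dy":-0.1,"dz":2.1,"yaw":0,"gripper":0.4},
])

```text
clock: 29.9
tcp_pos: [0.6218, 0.0163, 0.0671]
orientation: [2.047, 2.383, -0.002]
contact_force: [-6.5, -1.1, 13.0]
grip_width: 0.0429
gripper_force: 43.0
```

Request:
send_rows([
  {"dx":0,"dy":0,"dz":-0.1,"yaw":0,"gripper":0.4},
  {"dx":0,"dy":0,"dz":-0.1,"yaw":0,"gripper":0.4},
])

```text
clock: 30.15
tcp_pos: [0.6222, 0.0164, 0.0671]
orientation: [2.047, 2.383, 0.0]
contact_force: [-1.8, -0.9, 5.7]
grip_width: 0.043
gripper_force: 42.0
```

Request:
send_rows([
  {"dx":0,"dy":0,"dz":0,"yaw":0,"gripper":0.7},
  {"dx":0,"dy":0,"dz":0,"yaw":0,"gripper":0.7},
  {"dx":0,"dy":0,"dz":0,"yaw":0,"gripper":0.7},
  {"dx":0,"dy":0,"dz":-2,"yaw":0,"gripper":0.7},
  {"dx":0,"dy":0,"dz":-6,"yaw":0,"gripper":0.7},
])

```text
clock: 30.78
tcp_pos: [0.6212, 0.0163, 0.1271]
orientation: [-2.045, -2.382, 0.003]
contact_force: [0.4, 0.2, 0.4]
grip_width: 0.0601
gripper_force: 0.0
```

Request:
send_rows([
  {"dx":0,"dy":0,"dz":-5,"yaw":0,"gripper":0.7},
  {"dx":0,"dy":0,"dz":-10,"yaw":0,"gripper":0.7},
  {"dx":-6,"dy":0,"dz":-12,"yaw":0,"gripper":0.7},
  {"dx":-12,"dy":-2,"dz":-12,"yaw":0,"gripper":0.7},
  {"dx":-18,"dy":-4,"dz":-12,"yaw":0,"gripper":0.7},
])

```text
clock: 31.4
tcp_pos: [0.6101, -0.167, 0.249]
orientation: [2.045, 2.382, 0.002]
contact_force: [0.4, 0.0, 0.2]
grip_width: 0.0595
gripper_force: 0.0
```

Request:
send_rows([
  {"dx":-6,"dy":-2,"dz":0,"yaw":0,"gripper":0.7},
  {"dx":-12,"dy":-4,"dz":0,"yaw":0,"gripper":0.7},
  {"dx":-18,"dy":-6,"dz":0,"yaw":0,"gripper":0.7},
  {"dx":-18,"dy":-6,"dz":0,"yaw":0,"gripper":0.7},
])

```text
clock: 31.9
tcp_pos: [0.575, -0.36, 0.2475]
orientation: [2.058, 2.371, -0.005]
contact_force: [0.2, 1.3, -0.5]
grip_width: 0.0599
gripper_force: 0.0
```

Run:
```python
from rect import *
for n in('top','side'):
    rect(n,.6228,.0172,.065,.060); rect(n,.6228,.0172,.085,.034); rect(n,.5026,.1305,.07,.086); rect(n,.5026,.1305,.11,.04)
f=imaging.grab_frame('top'); P=cloud(f).reshape(-1,3)
Q=P[(np.hypot(P[:,0]-.523,P[:,1]-.003)<.05)&(P[:,2]>.057)]; print('can',((Q.min(0)+Q.max(0))/2).round(4),Q[Q[:,2]>.08].mean(0).round(4))
print(boxes(f,dict(tape=(.693,.185,.05),jar=(.683,-.214,.05))))
cv2.imwrite('pics/end.png',cv2.resize(f['color'][140:320,220:520,::-1],None,fx=2.6,fy=2.6))
```

```text
top 571 [624.2  17. ] [45.3 80.1] 9.2 z 0.0594 0.0648
top 526 [622.2  17.1] [ 63.2 119.5] 8.5 z 0.0333 0.0389
top 1019 [501.7 132.4] [99.9 58. ] 8.7 z 0.0853 0.0904
top 1046 [507.8 105.2] [149.9 152.4] 8.9 z 0.0402 0.045
side 448 [622.9  16.7] [44.2 80.5] 7.9 z 0.0601 0.0635
side 453 [596.9  14.5] [111.9 120.4] 8.8 z 0.034 0.0387
side 982 [500.6 132.3] [100.   59.8] 8.2 z 0.0861 0.0896
side 1112 [506.6 102. ] [149.  160.1] 9.5 z 0.0413 0.045
can [0.5256 0.0048 0.0803] [0.5234 0.0043 0.0914]
{'tape': (303, np.float64(0.0611), array([692.3, 184.1]), array([35.5, 59.8]), 28.7), 'jar': (317, np.float64(0.0758), array([ 683.3, -213.6]), array([46., 47.]), 69.4)}
```

View pics/end.png

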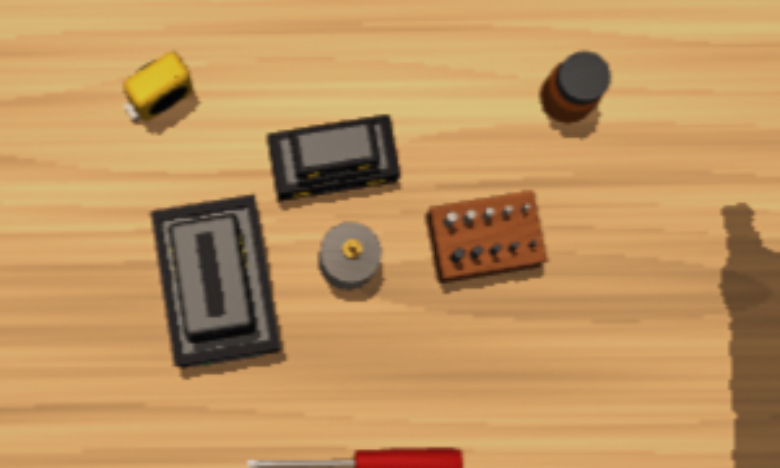

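The final crop shows the battery inside the rim at (210,275) and the can at (350,255) between the charger and the bit block. The cases are stacked and aligned at (335,155), and the tape and jar have not moved.

```bash
python3 -c "
from bench import workorder; print(workorder.hand_in())"
```

```text
the job is handed in; nothing more can be done
None
```

I handed the job in at about 32 s: the battery is seated on the charger, the oil can stands midway, and the large case lies about 4 cm behind it with the small case centred on top, all within about 2 mm by camera; jar and tape measure not touched.

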